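# Take an F-clamp from its rack and offer it up over a glue joint

## Robot

A 6-joint arm with a two-finger parallel gripper is mounted at the origin on the work surface; the furniture and walls round the work are solid. World frame = base frame: x ahead of the robot, y to its left, z up, the work surface at z = 0. Lengths are in m, angles in rad, forces in N, time in s.
With the tool pointing down it reaches from about 0.275 to 0.975 m from the base axis. Payload 8.4 kg.
Tool frame: the origin (TCP) lies on the mounting face of the last link; the fingertips stand 190 mm ahead of it and the grasp point (between the pads) lies 171 mm ahead of it (robot.hold_point_z is the distance from the TCP to the grasp point, in m); z points along the fingers, y is the direction in which the jaws open and shut (so a half turn about z gives the same grasp; the last joint's range is limited). The gripper opens to 92 mm and grips with 3 to 60 N. Pads are 20 mm wide; open, the fingers measure 128 mm over their backs; the gripper's body (75 mm by 189 mm) begins 69 mm behind the grasp point.
Start: joints at [1.127, 0.353, 1.633, -0, 1.155, -0.002], TCP at [0.267, 0.565, 0.405] pointing down, gripper open.
Joint ranges: [-2.63, 2.63], [-0.92, 2.1], [0.06, 2.66], [-1.3, 4.44], [0, 2.69], [-3.02, 3.02]. Speed limits (rad/s): [2.22, 2.22, 2.79, 3.14, 3.14, 3.14].

## Interface

Orientations are given as [roll, pitch, yaw] about the fixed x, y, z axes, in that order (R = Rz(yaw) Ry(pitch) Rx(roll)).
In Python, from station import robot gives the robot as it stands. The module is installed in compiled form; this text tells all that it offers.
- The arm moves only by the tool apply_moves, never from a script. Its argument "rows" is a list of rows, each a list of 6 numbers: the shift along the world's x, y, z scaled (see below), then the turn, a rotation vector about the world's x, y, z scaled (see below). A call has 1 to 12 rows; each row is the pose to reach, as a shift and turn from the pose commanded when the call began; what a row does not reach only later rows make up. The controller multiplies each number of a shift by 0.75 m and each number of a turn by pi/2 rad. A row lasts 1/12 s, in which the tool goes at most 41.7 mm and 7.16 degrees, less where a joint would pass 70% of its speed; a pose out of reach is approached as far as the arm can. A call with a number of a shift or a turn outside -1 to 1 is refused whole. A call with a gripper value outside its range is refused whole. "jaw" is the opening, from -1 (shut) to 1 (fully open), set as the call begins (left out, the last holds). The fingers move at their own pace and stop on an object; "grip_force" is the grip in N (left out, the last holds). Time passes only in rows, so rows that repeat a pose let the fingers close. It gives the time, the measured TCP pose, the force and the opening at its end, in the units of the state.
- robot.observe(): the state, without advancing time (a new reading comes with each control period).
- robot.grab_frame(name): name is "scene" or "top"; returns the picture (384x512x3 uint8, blue, green, red); there is no depth.
- robot.camera_info(name): a dict with "fx", "fy", "cx", "cy" (pixels), "k1" (the pictures are not rectified: a ray, as slopes to the right and down, at radius r is drawn at 1 + k1 r^2 times it, then the intrinsics apply), "world_from_camera" (4x4, takes a point from camera to world coordinates). Camera axes: x right, y down, z forward; pixel columns grow to the right and rows downward; lengths in m; the calibration is good to about 2 mm. A picture is of the moment at which its call begins. camera_info takes no time and is no camera call.
- robot.close_job(): hands the job in, once; it reports no verdict.
The state is a dict: "time_s": time; "qpos": joint angles; "qd": joint speeds; "effort": joint torques, N m; "eef_pos": TCP position; "tool_rot": TCP orientation; "ft_force": force on the tool from outside, world axes, zero at the start; "torque": the same for the moment, N m; "finger_gap": finger opening in m.
Only numpy, scipy, OpenCV 4.12 (cv2) and the standard library are available. Lean on these libraries where they do the work, as an engineer would, in place of code of your own. Each camera call takes 0.05 s, during which the arm holds its last target. There are 200 camera calls.

## Task

The two spruce strips on the bearers are to be clamped edge to edge: draw the F-clamp out of its rack, turn it so that its bar is level with both jaw arms pointing straight down, and bring it down square across the middle of the joint until one jaw stands beside each outer edge of the panel and the screw is level with the middle of the strips' thickness, so that I can wind the screw up. Either way round will do; finish while still holding it there, carried by the gripper alone, not touching strips, bearers or table, and do not disturb the strips, the bearers or the other things on the table.

Things in the scene. Friction and masses are not known exactly. Their poses are not given: they have to be found in the camera images.
- f_clamp: the clamp: rigid steel F-clamp with red handle, about 0.32 kg, 266 mm long, 83 deep, 27 thick. Own axes: x from the bar towards the tips of the jaw arms, y along the bar towards the fixed jaw, z across its thickness. Bar: 7 mm (x) by 17 mm (z), its middle at x -27.5, z 11.5 mm, from y -127 to 123 mm. It is heavy at the handle and balances at x 0, y -17 mm, so grip it firmly (40 N)
- clamp_bar (a point): the grip point, in the middle of the bar's section, 5 mm along +y from the clamp's origin; axes as the clamp's. Fingers that come along the clamp's +x and close along its z take 17 mm here. The screw arm stands 22 mm away on the handle side; towards the fixed jaw the bar is bare for 80 mm
- clamp_throat (a point): the middle of the clamp's opening, on the screw's axis (clamp x 24.5, y 70.5, z 12 mm): 52 mm from clamp_bar along the clamp's x, 65.5 mm along its y. The opening is 89 mm wide along y, from the screw's tip (9 mm thick, y 26) to the fixed jaw (y 115 to 133 mm, 12 mm thick in z, reaching to x 42 mm); 48 mm deep from bar to screw axis; axes as the clamp's
- clamp_handle_end (a point): the free end of the red handle on its axis (clamp x 24.5, y -133, z 12 mm); the handle is 25 mm thick and runs from y -133 to -65; the arm that carries the screw stands at y -47 to -17 mm, up to 15 mm to the +z side of the bar's middle; axes as the clamp's
- clamp_rack: plywood clamp rack, fixed, 224 mm wide (y), 240 deep, 240 high; origin on the table under its middle; it faces its own -x. Its face rises at 45 degrees towards +x and has two rails across with notches 22 mm wide, 10 mm deep; the clamp hangs in the middle ones, bar up the slope, fixed jaw hooked over the upper rail, jaw arms pointing into the slope. End frames stand 91 mm to either side
- rack_slot (a point): where clamp_bar is while the clamp hangs in the rack (155 mm above the table); axes as the rack's. The lower rail lies between the bar's tail and the handle, so the clamp cannot be pulled straight off: slide it up the slope along its bar by 35 to 55 mm until tail and handle are above the lower rail, then draw it off square to the slope by 80 mm or more (along the rack's -x and upwards)
- strip_right: spruce strip, 34 x 160 x 19 mm, lying flat across the two bearers, its underside 28 mm above the table; origin under its middle, x across its width towards the other strip, y along it, z up
- strip_left: the second spruce strip, same size and axes, lying edge to edge against strip_right on its +x side, the side of the rack; together they make a panel 69 mm wide
- glue_line (a point): the middle of the joint between the two strips, half way through their thickness, 37.5 mm above the table; axes as strip_right: x square across the joint, y along it, z up
- bearer_a: pine block, 45 mm wide, 120 mm long, 28 mm high, lying loose across under the +y end of the two strips, its middle 57 mm from glue_line, so that 69 mm are free between the bearers; origin in the middle of its underside
- bearer_b: the same kind of block under the -y end of the strips
- glue_bottle: white glue bottle with red cap, 52 mm across, 150 mm tall; bystander; origin under its middle
- offcut: small oak block lying flat, 50 x 85 x 22 mm; bystander; origin under its middle
- wax_tin: round tin with dark green lid, 66 mm across, 24 mm high; bystander; origin under its middle
- mitre_frame: dark green mitre frame of flat bars, 160 x 223 mm, 28 mm high; bystander; origin under its middle
Things that resemble listed ones, but are neither listed nor needed, are in the scene too. Leave any pink or yellow look-alike of the bearer_b alone.

How it is judged:
By the outcome, as a careful person would: the job done as asked, in the order asked, and still so for the second after the job is handed in, while the arm keeps its last pose, push and grip.
It also fails if it takes over 40 s, if anything falls off the work surface, if the arm or the gripper's body presses on something with over 40 N, if the wrist force passes 120 N, or if a joint passes its speed limit or range.

## Working session

There is one attempt and no reset: what is moved stays moved. The work goes in short steps, Python scripts to look and compute and a tool call to move; the robot and the scene stay as the last step left them, time stands still between calls to the robot, and variables do not carry over. Pictures are saved under pics/ and viewed, about 8 in all and at most 12, crops included, and the job is handed in when it is done.

Besides the shell and the picture viewer there is one more tool, called after "Call:" as name(argument=value, ...) on one line, values as JSON. apply_moves: Moves the arm, as the interface text tells. Shifts and turns lie within -1 to 1; 1 stands for 0.75 m of shift or pi/2 rad of turn. Its arguments: {"type":"object","properties":{"rows":{"type":"array","items":{"type":"array","items":{"type":"number"}}},"jaw":{"type":"number"},"grip_force":{"type":"number"}},"required":["rows"]}

```bash
mkdir -p pics; cat > h.py <<'E'
import numpy as np, cv2
from station import robot
def snap(n,f):
    im=robot.grab_frame(n); cv2.imwrite('pics/'+f,im); return im
def proj(n,P):
    c=robot.camera_info(n); T=np.linalg.inv(np.array(c['world_from_camera'])); P=np.atleast_2d(P)
    p=P@T[:3,:3].T+T[:3,3]; s=p[:,:2]/p[:,2:]; s=s*(1+c['k1']*(s**2).sum(1,keepdims=True))
    return s*[c['fx'],c['fy']]+[c['cx'],c['cy']]
def ray(n,uv):
    c=robot.camera_info(n); T=np.array(c['world_from_camera']); d=(np.array(uv,float)-[c['cx'],c['cy']])/[c['fx'],c['fy']]; s=d.copy()
    for _ in range(30): s=d/(1+c['k1']*(s@s))
    return T[:3,3],T[:3,:3]@np.append(s,1)
def atz(n,uv,z):
    o,d=ray(n,uv); return o+d*(z-o[2])/d[2]
E
python3 - <<'E'
from h import *
np.set_printoptions(precision=4,suppress=True)
for n in('scene','top'):
    im=snap(n,n+'0.png'); c=robot.camera_info(n); print(n,c)
    cv2.imwrite('pics/%s0b.png'%n,cv2.resize(im,(800,600),interpolation=cv2.INTER_CUBIC))
print(robot.observe())
E
```

```text
scene {'fx': 363.8217053670376, 'fy': 363.8217053670376, 'cx': 252.906911629974, 'cy': 193.93173013168305, 'k1': -0.02597153902221724, 'world_from_camera': array([[ 0.74  , -0.3926,  0.5462, -0.1567],
       [-0.6726, -0.4353,  0.5984, -0.6175],
       [ 0.0028, -0.8102, -0.5861,  0.7487],
       [ 0.    ,  0.    ,  0.    ,  1.    ]])}
top {'fx': 351.7385146276742, 'fy': 351.7385146276742, 'cx': 254.27813811440336, 'cy': 191.28169032443313, 'k1': -0.04922718023219443, 'world_from_camera': array([[-0.0127, -0.9718,  0.2353,  0.1655],
       [-0.9999,  0.0109, -0.0088, -0.0048],
       [ 0.006 , -0.2354, -0.9719,  1.1273],
       [ 0.    ,  0.    ,  0.    ,  1.    ]])}
{'time_s': 0.1, 'qpos': array([ 1.1266,  0.3536,  1.634 ,  0.    ,  1.1552, -0.0024]), 'qd': array([ 0.0002, -0.0024, -0.0033,  0.0003,  0.0004,  0.0001]), 'effort': array([  0.0009, -59.4901, -33.4934,   0.0701,   0.0183,  -0.    ]), 'eef_pos': array([0.2671, 0.5648, 0.4041]), 'tool_rot': array([-3.1404, -0.    ,  2.6998]), 'ft_force': array([-0.1287,  0.5617, -0.0431]), 'torque': array([ 0.0014,  0.0085, -0.004 ]), 'finger_gap': 0.09195223229349132}
```

View pics/top0b.png

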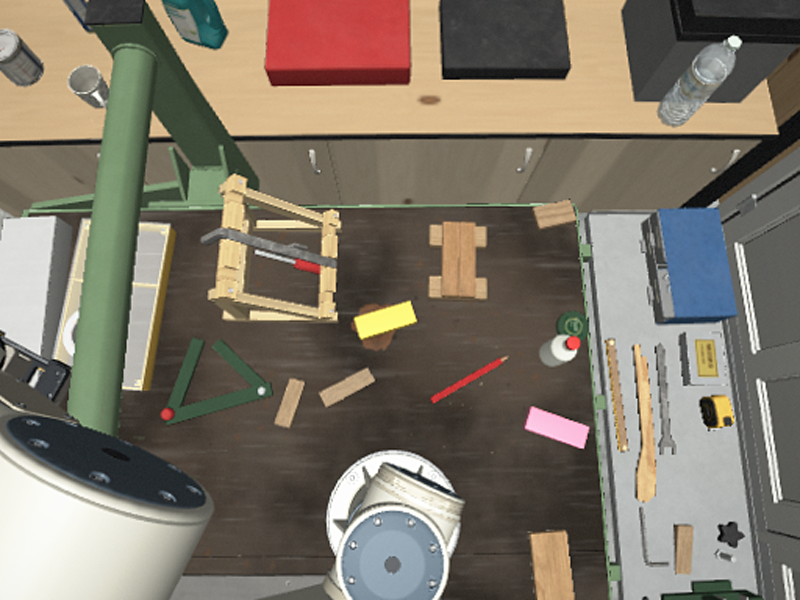

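View pics/scene0b.png

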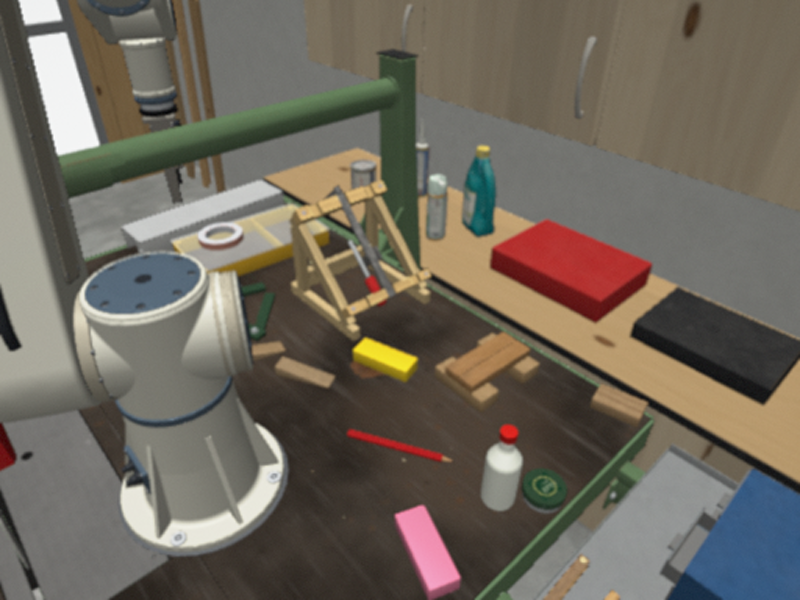

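The top view shows the rack at about (280,250), its high side to the left (+y), with the clamp lying over it from (210,237) to (335,265). The panel is at (459,260) with its joint running along world x. Next I enlarge the crops.

```bash
python3 - <<'E'
from h import *
t=cv2.imread('pics/top0.png'); s=cv2.imread('pics/scene0.png')
def crop(im,x,y,w,h,W,H): return cv2.resize(im[y:y+h,x:x+w],(W,H),interpolation=cv2.INTER_CUBIC)
# top: rack x125-225,y105-210 (x5.5) ; panel 265-320,y135-200
A=crop(t,125,108,100,100,600,600)
cv2.imwrite('pics/c1.png',A)
B=crop(t,266,136,50,60,400,480); C=crop(s,275,205,75,60,400,320)
M=np.zeros((480,800,3),np.uint8); M[:,:400]=B; M[:320,400:]=C; cv2.imwrite('pics/c2.png',M)
cv2.imwrite('pics/c3.png',crop(s,180,110,100,110,545,600))
E
```

```text
(no output)
```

View pics/c1.png

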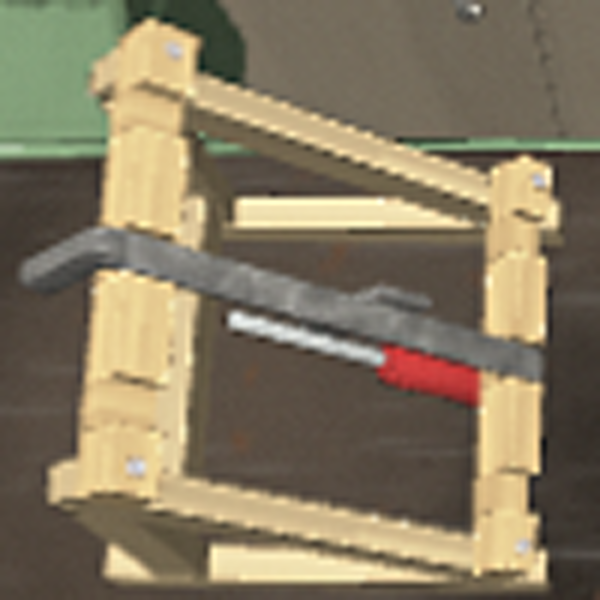

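View pics/c2.png

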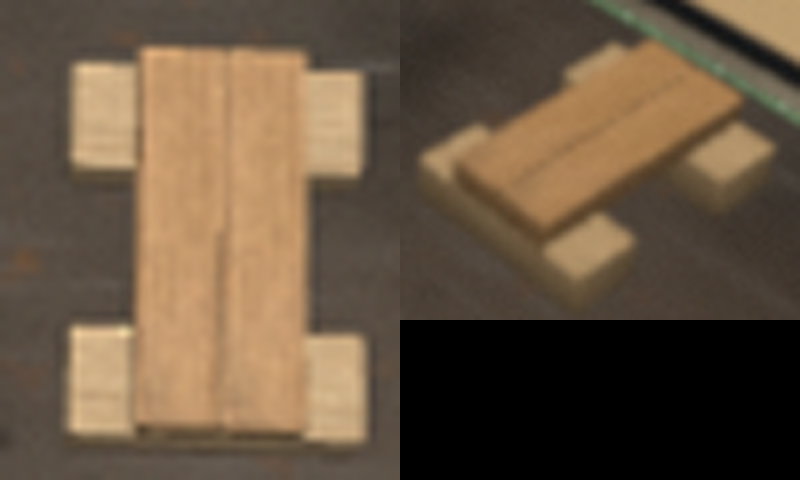

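View pics/c3.png

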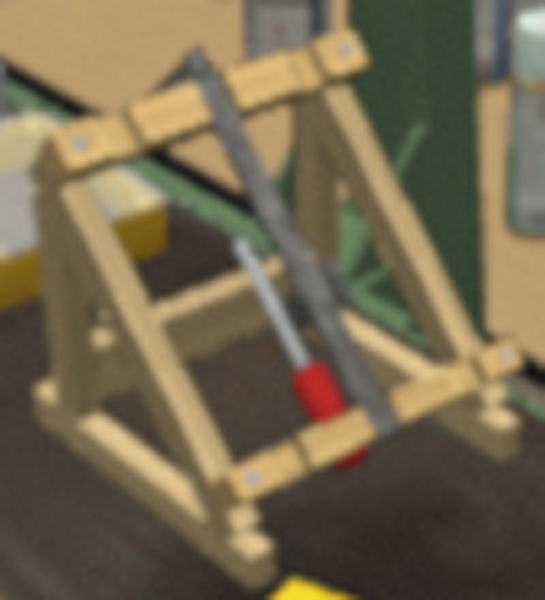

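The crops give clear corners on the bar, the rail screws, the screw tip and the panel. I fit both poses from the two views.

```bash
cat > fit.py <<'E'
from h import *
from scipy.optimize import least_squares
np.set_printoptions(precision=4,suppress=True)
c1=lambda u,v:(125+u/6,108+v/6); c3=lambda u,v:(180+u/5.45,110+v/5.455)
def Rclamp(yaw):
    s=.5**.5; X=np.array([s,0,-s]);Y=np.array([s,0,s]);Z=np.array([0,-1,0.])
    c,n=np.cos(yaw),np.sin(yaw); return np.array([[c,-n,0],[n,c,0],[0,0,1]])@np.stack([X,Y,Z],1)
obs=[('top',c1(543,347),(-31,-127,20)),('top',c1(541,381),(-31,-127,3)),('top',c1(229,319),(24.5,26,12)),
('scene',c3(241,243),(24.5,26,12)),('scene',c3(373,430),(-31,-127,3)),('scene',c3(402,422),(-31,-127,20)),('scene',c3(350,465),(24.5,-133,12)),
('top',c1(173,50),(-34,'u',102.5)),('top',c1(135,467),(-34,'u',-79.5)),('top',c1(538,182),(-34,'l',102.5)),('top',c1(521,546),(-34,'l',-79.5)),
('scene',c3(346,50),(-34,'u',102.5)),('scene',c3(80,143),(-34,'u',-79.5)),('scene',c3(505,357),(-34,'l',102.5)),('scene',c3(252,478),(-34,'l',-79.5))]
def res(p):
    R=Rclamp(p[3]); out=[]
    for n,uv,q in obs:
        q=np.array([q[0],{'u':p[4]*1e3,'l':p[5]*1e3}.get(q[1],q[1]),q[2]],float)/1e3-[-.0275,.005,.0115]
        out.append(proj(n,R@q+p[:3])[0]-uv)
    return np.array(out)
def show(f,x):
    r=f(x.x); print('rms px',np.sqrt((r**2).mean()))
    print(np.hstack([r]).round(1).tolist())
x=least_squares(lambda p:res(p).ravel(),[.5,.2,.155,np.pi/2,.1,-.1],loss='soft_l1')
print('clamp_bar',x.x); show(res,x)
a=lambda u,v:(266+u/8,136+v/8); b=lambda u,v:(275+(u-400)/5.333,205+v/5.333)
# strip frame: x ~ world +y, y ~ world -x ; half 34.5? x 80
P=[('top',a(140,48),(34.5,-80)),('top',a(305,51),(-34.5,-80)),('top',a(303,430),(-34.5,80)),('top',a(136,428),(34.5,80)),
('top',a(227,50),(0,-80)),('top',a(222,430),(0,80)),
('scene',b(462,165),(34.5,80)),('scene',b(655,38),(34.5,-80)),('scene',b(742,102),(-34.5,-80)),('scene',b(544,230),(-34.5,80)),('scene',b(512,190),(0,80)),('scene',b(692,73),(0,-80))]
def res2(p):
    c,s=np.cos(p[3]),np.sin(p[3])
    return np.array([proj(n,[p[0]+c*q[0]/1e3-s*q[1]/1e3,p[1]+s*q[0]/1e3+c*q[1]/1e3,p[2]])[0]-uv for n,uv,q in P])
y=least_squares(lambda p:res2(p).ravel(),[.5,-.1,.047,np.pi/2],loss='soft_l1')
print('panel top',y.x); show(res2,y)
for i in (0,1,2,3,4,5): print(atz('top',P[i][1],.047))
E
python3 fit.py
```

```text
clamp_bar [ 0.5005  0.2039  0.1535  1.535   0.101  -0.117 ]
rms px 1.3937587477207938
[[-0.2, 0.6], [-0.1, 0.1], [0.4, -0.3], [-0.8, -1.2], [0.6, 1.0], [-0.8, 0.5], [0.3, -0.5], [0.2, 2.8], [0.1, -3.7], [0.1, 2.6], [0.0, -2.6], [-2.0, 0.3], [1.9, -1.2], [-2.1, 0.7], [1.6, -1.2]]
panel top [ 0.5135 -0.1441  0.041   1.53  ]
rms px 0.7775622581351319
[[-0.1, -0.1], [0.2, 0.2], [0.8, -0.1], [0.0, -0.5], [-0.5, -0.0], [0.1, -0.4], [-1.7, -0.7], [-0.7, 0.7], [0.5, -0.1], [0.4, 0.1], [-2.5, 1.0], [1.0, -0.4]]
[ 0.5921 -0.1125  0.047 ]
[ 0.5902 -0.1802  0.047 ]
[ 0.4303 -0.1718  0.047 ]
[ 0.4318 -0.1056  0.047 ]
[ 0.5909 -0.1481  0.047 ]
[ 0.4306 -0.1397  0.047 ]
```

```bash
sed -i "s/def res(p):/def res(p):\n    h=p[6]/.091 if len(p)>6 else 1/; s/q=np.array(\[q\[0\],/q=np.array([q[0],/; s/q\[1\]),q\[2\]\],float)/q[1]),(q[2] if not isinstance(q[1],str) else 11.5+(q[2]-11.5)*h)],float)/; s/,.1,-.1\],loss/,.1,-.1,.1],loss/; s/'top',a(140/'top',a(140/" fit.py
sed -i "s/^def res2(p):/def res2(p):\n    p=[p[0],p[1],.047,p[3]]/" fit.py; python3 fit.py
```

```text
clamp_bar [ 0.5005  0.2039  0.1535  1.535   0.101  -0.117 ]
rms px 1.3937587477207938
[[-0.2, 0.6], [-0.1, 0.1], [0.4, -0.3], [-0.8, -1.2], [0.6, 1.0], [-0.8, 0.5], [0.3, -0.5], [0.2, 2.8], [0.1, -3.7], [0.1, 2.6], [0.0, -2.6], [-2.0, 0.3], [1.9, -1.2], [-2.1, 0.7], [1.6, -1.2]]sed: -e expression #1, char 39: unknown option to 's'
Traceback (most recent call last):
  File "fit.py", line 32, in <module>
    y=least_squares(lambda p:res2(p).ravel(),[.5,-.1,.047,np.pi/2],loss='soft_l1')
  File "fit.py", line 32, in <lambda>
    y=least_squares(lambda p:res2(p).ravel(),[.5,-.1,.047,np.pi/2],loss='soft_l1')
                             ~~~~^^^
  File "fit.py", line 31, in res2
    return np.array([proj(n,[p[0]+c*q[0]/1e3-s*q[1]/1e3,p[1]+s*q[0]/1e3+c*q[1]/1e3,p[2]])[0]-uv for n,uv,q in P])
                     ~~~~^^^^^^^^^^^^^^^^^^^^^^^^^^^^^^^^^^^^^^^^^^^^^^^^^^^^^^^^^^^^^^^^
  File "h.py", line 6, in proj
    c=robot.camera_info(n); T=np.linalg.inv(np.array(c['world_from_camera'])); P=np.atleast_2d(P)
ValueError: time passes only in moves, steps and waits
```

```bash
python3 - <<'E'
s=open('h.py').read()
s=s.replace("c=robot.camera_info(n)","c=ci(n)").replace("def snap","import functools\nci=functools.cache(robot.camera_info)\ndef snap")
open('h.py','w').write(s)
s=open('fit.py').read()
s=s.replace("{'u':p[4]*1e3,'l':p[5]*1e3}.get(q[1],q[1]),q[2]]","{'u':p[4]*1e3,'l':p[5]*1e3}.get(q[1],q[1]),q[2] if q[2] in(3,12,20) else 11.5+(q[2]-11.5)*p[6]]")
s=s.replace(",.1,-.1],loss",",.1,-.1,1.1],loss")
open('fit.py','w').write(s)
E
python3 fit.py
```

```text
clamp_bar [ 0.5012  0.2045  0.1523  1.5429  0.1008 -0.1175  1.0974]
rms px 0.4252195741510152
[[-0.3, 0.3], [-0.2, -0.2], [0.3, -0.2], [-0.8, -1.0], [0.8, 1.1], [-0.6, 0.6], [0.5, -0.4], [0.2, 0.1], [0.1, -0.4], [0.0, -0.2], [0.1, -0.1], [-0.2, -0.1], [-0.3, 0.1], [-0.1, -0.1], [-0.2, 0.2]]
panel top [ 0.5107 -0.1449  0.0222  1.5319]
rms px 0.9868297128200019
[[0.3, 0.0], [0.7, 0.3], [1.4, 0.2], [0.5, -0.1], [-0.0, 0.1], [0.7, -0.1], [-2.0, -1.6], [-0.9, -0.3], [0.4, -1.1], [0.2, -0.8], [-2.8, 0.1], [0.8, -1.4]]
[ 0.5921 -0.1125  0.047 ]
[ 0.5902 -0.1802  0.047 ]
[ 0.4303 -0.1718  0.047 ]
[ 0.4318 -0.1056  0.047 ]
[ 0.5909 -0.1481  0.047 ]
[ 0.4306 -0.1397  0.047 ]
```

```bash
python3 - <<'E'
from h import *
np.set_printoptions(precision=3,suppress=True)
k=.64
def tri(a,b):
    o1,d1=ray('top',np.array(a)*k); o2,d2=ray('scene',np.array(b)*k)
    t=np.linalg.lstsq(np.stack([d1,-d2],1),o2-o1,rcond=None)[0]
    return o1+d1*t[0],o2+d2*t[1]
print('beam/post',tri((130,55),(388,95)))
# beam axis as intersection of planes
def pl(n,a,b):
    o,d=ray(n,np.array(a)*k); _,e=ray(n,np.array(b)*k); m=np.cross(d,e); m/=np.linalg.norm(m); return m,m@o
m1,c1=pl('top',(132,60),(98,410)); m2,c2=pl('scene',(385,95),(80,172))
d=np.cross(m1,m2); d/=np.linalg.norm(d); print('dir',d)
for x in(.2,.5,.8): print(np.linalg.solve([m1,m2,[1,0,0]],[c1,c2,x]))
print('tcp px',proj('top',[.267,.565,.405]),proj('scene',[.267,.565,.405]),proj('scene',[.267,.565,.215]))
for p in((190,185),(225,185)):print(atz('top',np.array(p)*k,0))
print('yellow',atz('top',np.array((385,320))*k,.03),'tray',atz('top',np.array((170,240))*k,.05))
E
```

```text
beam/post (array([0.772, 0.425, 0.357]), array([0.77 , 0.426, 0.356]))
dir [ 0.999  0.032 -0.017]
[0.2  0.4  0.37]
[0.5   0.41  0.365]
[0.8   0.419 0.36 ]
tcp px [[-17.493 227.927]] [[100.112  66.535]] [[113.131 122.033]]
[0.706 0.446 0.   ]
[0.704 0.367 0.   ]
yellow [0.387 0.011 0.03 ] tray [0.558 0.458 0.05 ]
```

Call:
apply_moves(rows=[[0,0,0.34,0,0,0],[0,0,0.34,0,0,0],[0,0,0.34,0,0,0],[0,0,0.34,0,0,0],[0,0,0.34,0,0,0],[0,0,0.34,0,0,0],[0,0,0.34,0,0,0],[0,0,0.34,0,0,0]], jaw=0.3)

```text
time_s: 0.77
eef_pos: [0.2672, 0.5649, 0.6629]
tool_rot: [3.136, 0.0, 2.7]
ft_force: [0.5, 0.7, 0.2]
finger_gap: 0.0596
```

Call:
apply_moves(rows=[[0.244,-0.687,0,0,0,-0.737],[0.244,-0.687,0,0,0,-0.737],[0.244,-0.687,0,0,0,-0.737],[0.244,-0.687,0,0,0,-0.737],[0.244,-0.687,0,0,0,-0.737],[0.244,-0.687,0,0,0,-0.737],[0.244,-0.687,0,0,0,-0.737],[0.244,-0.687,0,0,0,-0.737],[0.244,-0.687,0,0,0,-0.737],[0.244,-0.687,0,0,0,-0.737],[0.244,-0.687,0,0,0,-0.737],[0.244,-0.687,0,0,0,-0.737]])

```text
time_s: 1.77
eef_pos: [0.4345, 0.0918, 0.6576]
tool_rot: [-3.139, 0.001, 1.542]
ft_force: [1.6, 0.0, 0.6]
finger_gap: 0.0597
```

```bash
python3 -c "
from h import *
o=robot.observe();print(o['qpos'],o['eef_pos'],o['tool_rot'])"
```

```text
[ 2.04827431e-01 -9.17707700e-02  1.61074328e+00  5.44382953e-05
  1.62539388e+00  2.33543213e-01] [0.43454417 0.09181398 0.65759568] [-3.13888164e+00  5.89024427e-04  1.54208424e+00]
```

Call:
apply_moves(rows=[[0.082,-0.106,-0.416,0.5,-0.014,0],[0.082,-0.106,-0.416,0.5,-0.014,0],[0.082,-0.106,-0.416,0.5,-0.014,0],[0.082,-0.106,-0.416,0.5,-0.014,0],[0.082,-0.106,-0.416,0.5,-0.014,0],[0.082,-0.106,-0.416,0.5,-0.014,0],[0.082,-0.106,-0.416,0.5,-0.014,0],[0.082,-0.106,-0.416,0.5,-0.014,0],[0.082,-0.106,-0.416,0.5,-0.014,0],[0.082,-0.106,-0.416,0.5,-0.014,0],[0.082,-0.106,-0.416,0.5,-0.014,0],[0.082,-0.106,-0.416,0.5,-0.014,0]])

```text
time_s: 2.77
eef_pos: [0.4961, 0.0149, 0.3495]
tool_rot: [3.139, -0.785, 1.545]
ft_force: [0.2, 0.4, 0.5]
finger_gap: 0.0596
```

```bash
cat >> h.py <<'E'
from scipy.spatial.transform import Rotation as Ro
def go(P,R):
    """print scaled row from measured pose to TCP pose (P,R)"""
    o=robot.observe(); R0=Ro.from_euler('xyz',o['tool_rot'])
    w=(Ro.from_matrix(R)*R0.inv()).as_rotvec()
    print('q',o['qpos'].round(3),'tcp',o['eef_pos'].round(4),'t',o['time_s'])
    print('row',((P-o['eef_pos'])/.75).round(4).tolist(),(w/(np.pi/2)).round(4).tolist())
def Rc(yaw,slope=True):
    s=.5**.5 if slope else 0; c,n=np.cos(yaw),np.sin(yaw)
    Y=np.array([s,0,s]) if slope else np.array([1.,0,0]); X=np.array([s,0,-s]) if slope else np.array([0,0,-1.])
    return np.array([[c,-n,0],[n,c,0],[0,0,1]])@np.stack([X,Y,[0,-1,0]],1)
def tool(Rcl): # tool z=clamp x, tool y=clamp z
    z,y=Rcl[:,0],Rcl[:,2]; return np.stack([np.cross(y,z),y,z],1)
E
python3 - <<'E'
from h import *
R=Rc(1.543); T=tool(R); bar=np.array([.501,.204,.1545])
go(bar-.271*R[:,0],T)
im=snap('top','t1.png'); im2=snap('scene','s1.png')
p=[bar+R@np.array(v) for v in([0,0,0],[0,-.132,.0085],[0,-.132,-.0085],[0,.1,0])]
print(proj('top',p),proj('scene',p))
A=cv2.resize(im[100:220,110:260],(750,600),interpolation=cv2.INTER_CUBIC); cv2.imwrite('pics/t1c.png',A)
E
```

```text
q [-0.213  0.3    1.984  0.843  1.197 -0.648] tcp [0.4961 0.0149 0.3495] t 2.7667
row [-0.0006, -0.0033, -0.0046] [-0.0, 0.0012, -0.0]
[[179.1967602  158.75814527]
 [214.59200847 166.20677466]
 [214.36452693 171.33799206]
 [148.19436814 149.97292761]] [[232.42218485 153.186604  ]
 [252.74875919 187.77165064]
 [248.81310984 189.69842353]
 [218.58426638 126.40593572]]
```

View pics/t1c.png

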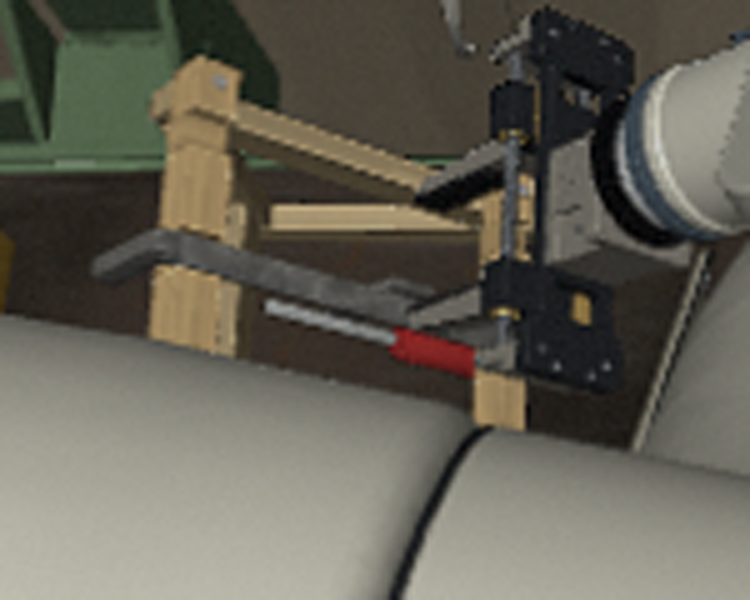

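```bash
python3 - <<'E'
from h import *
print(proj('top',[.4998,.149,.2155]))
E
```

```text
[[194.71711344 151.71652969]]
```

Call:
apply_moves(rows=[[0.001,0.045,-0.05,0,0,0],[0.001,0.045,-0.05,0,0,0],[0.002,0.07,-0.077,0,0,0],[0.002,0.091,-0.099,0,0,0],[0.002,0.091,-0.099,0,0,0],[0.002,0.091,-0.099,0,0,0]])

```text
time_s: 3.37
eef_pos: [0.4973, 0.0833, 0.2739]
tool_rot: [-3.14, -0.786, 1.544]
ft_force: [-0.7, 0.1, 0.1]
finger_gap: 0.0596
```

Call:
apply_moves(rows=[[0,0,0,0,0,0],[0,0,0,0,0,0],[0,0,0,0,0,0],[0,0,0,0,0,0],[0,0,0,0,0,0],[0,0,0,0,0,0],[0,0,0,0,0,0],[0,0,0,0,0,0]], jaw=-1, grip_force=42)

```text
time_s: 4.03
eef_pos: [0.4975, 0.0824, 0.2736]
tool_rot: [-3.141, -0.786, 1.542]
ft_force: [-2.4, -3.5, 3.5]
finger_gap: 0.0173
```

Call:
apply_moves(rows=[[0,0.003,0.006,0,0,0],[0,0.008,0.01,0,0,0],[0,0.016,0.018,0,0,0],[0.001,0.025,0.027,0,0,0],[0.001,0.034,0.036,0,0,0],[0.001,0.042,0.044,0,0,0],[0.001,0.042,0.044,0,0,0],[0.001,0.042,0.044,0,0,0]])

```text
time_s: 4.7
eef_pos: [0.4983, 0.1146, 0.307]
tool_rot: [3.141, -0.786, 1.544]
ft_force: [0.3, 0.5, -3.7]
finger_gap: 0.017
```

Call:
apply_moves(rows=[[0,-0.01,0.01,0,0,0],[-0.001,-0.025,0.025,0,0,0],[-0.001,-0.045,0.045,0,0,0],[-0.002,-0.065,0.065,0,0,0],[-0.002,-0.085,0.085,0,0,0],[-0.003,-0.105,0.105,0,0,0],[-0.003,-0.125,0.125,0,0,0],[-0.003,-0.135,0.135,0,0,0],[-0.003,-0.135,0.135,0,0,0]])

```text
time_s: 5.45
eef_pos: [0.4965, 0.0111, 0.4093]
tool_rot: [3.138, -0.785, 1.542]
ft_force: [0.5, -0.1, -3.8]
finger_gap: 0.017
```

```bash
python3 - <<'E'
from h import *
o=robot.observe(); print(o['eef_pos'],o['ft_force'],o['torque'])
im=snap('scene','s2.png'); t=snap('top','t2.png')
M=np.hstack([cv2.resize(im[60:250,140:340],(400,380),interpolation=cv2.INTER_CUBIC),cv2.resize(t[70:260,120:320],(400,380),interpolation=cv2.INTER_CUBIC)]); cv2.imwrite('pics/m2.png',M)
# target above panel: bar above glue line
g=np.array([.511,-.1435,.0375]); R=Rc(1.532,False); bar=g-R@np.array([.052,.0655,0]) ; print('bar',bar)
for h in(.12,0): go(bar-.171*R[:,0]+[0,0,h],tool(R))
E
```

```text
[0.49651369 0.01112267 0.40926337] [ 0.49644296 -0.10546477 -3.83753963] [-0.76453904  0.02697998 -0.05556924]
bar [ 0.50845948 -0.20895071  0.0895    ]
q [-0.217  0.22   1.935  0.809  1.288 -0.547] tcp [0.4959 0.0126 0.4073] t 5.55
row [0.0168, -0.2954, -0.0358] [-0.4998, 0.0166, -0.0055]
q [-0.217  0.22   1.935  0.809  1.288 -0.547] tcp [0.4959 0.0126 0.4073] t 5.55
row [0.0168, -0.2954, -0.1958] [-0.4998, 0.0166, -0.0055]
```

View pics/m2.png

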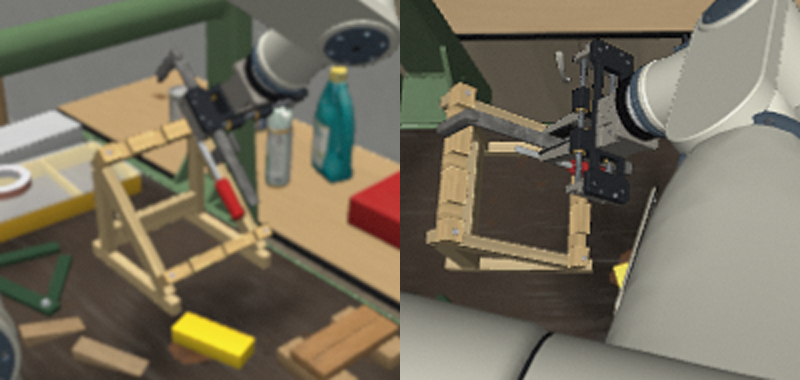

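```bash
python3 - <<'E'
from h import *
k=.64
for n,p,z in(('offcut',(536,213),.022),('offc',(575,203),.022),('offc',(541,229),.022),('offc',(577,220),.022),('bottle',(572,343),.15),('tin',(572,325),.024)): print(n,atz('top',np.array(p)*k,z).round(3))
E
```

```text
offcut [ 0.621 -0.317  0.022]
offc [ 0.644 -0.405  0.022]
offc [ 0.584 -0.325  0.022]
offc [ 0.604 -0.406  0.022]
bottle [ 0.316 -0.328  0.15 ]
tin [ 0.373 -0.373  0.024]
```

Call:
apply_moves(rows=[[0.017,-0.295,-0.02,-0.5,0.017,-0.005],[0.017,-0.295,-0.02,-0.5,0.017,-0.005],[0.017,-0.295,-0.02,-0.5,0.017,-0.005],[0.017,-0.295,-0.02,-0.5,0.017,-0.005],[0.017,-0.295,-0.02,-0.5,0.017,-0.005],[0.017,-0.295,-0.02,-0.5,0.017,-0.005],[0.017,-0.295,-0.02,-0.5,0.017,-0.005],[0.017,-0.295,-0.02,-0.5,0.017,-0.005],[0.017,-0.295,-0.02,-0.5,0.017,-0.005],[0.017,-0.295,-0.02,-0.5,0.017,-0.005],[0.017,-0.295,-0.02,-0.5,0.017,-0.005]])

```text
time_s: 6.47
eef_pos: [0.5088, -0.2077, 0.3922]
tool_rot: [-3.139, -0.002, 1.534]
ft_force: [-0.5, 0.4, -3.7]
finger_gap: 0.0173
```

```bash
python3 - <<'E'
from h import *
np.set_printoptions(precision=4,suppress=True)
o=robot.observe(); print(o['eef_pos'],o['ft_force'],o['torque'])
im=snap('scene','s3.png'); t=snap('top','t3.png')
M=np.hstack([cv2.resize(im[130:280,250:400],(400,400),interpolation=cv2.INTER_CUBIC),cv2.resize(t[100:250,230:380],(400,400),interpolation=cv2.INTER_CUBIC)]); cv2.imwrite('pics/m3.png',M)
g=np.array([.511,-.1435,.0375]); R=Rc(1.532,False); bar=g-R@np.array([.052,.0655,0])
go(bar-.171*R[:,0]+[0,0,.12],tool(R))
E
```

```text
[ 0.5088 -0.2077  0.3922] [-0.4751  0.3958 -3.7224] [-0.0366  0.1183  0.0102]
q [-0.391  0.25   1.807  0.     1.086 -0.354] tcp [ 0.5088 -0.208   0.3925] t 6.5667
row [-0.0005, -0.0012, -0.016] [-0.0007, -0.0011, -0.0011]
```

View pics/m3.png

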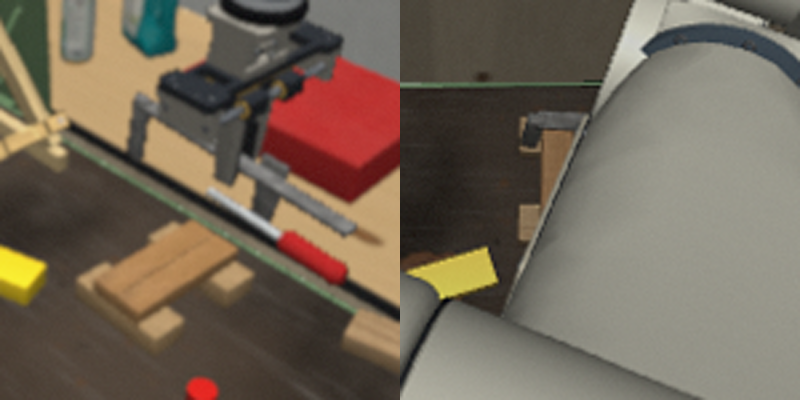

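```bash
python3 - <<'E'
from h import *
np.set_printoptions(precision=1,suppress=True)
o=robot.observe(); T=Ro.from_euler('xyz',o['tool_rot']).as_matrix()
C=np.stack([T[:,2],-T[:,0]*0+np.cross(T[:,1],T[:,2]),T[:,1]],1)
bar=o['eef_pos']+.171*T[:,2]
Q={'screwtip':(24.5,26,12),'handle_end':(24.5,-133,12),'jawtip-z':(42,124,6),'jawtip+z':(42,124,18),'jaw top outer':(-31,133,12),'tail3':(-31,-127,3),'tail20':(-31,-127,20)}
im=cv2.imread('pics/s3.png'); B=cv2.resize(im[150:260,280:410],(780,660),interpolation=cv2.INTER_CUBIC)[:600]
print(C)
for k,q in Q.items():
    P=bar+C@((np.array(q)-[-27.5,5,11.5])/1e3); p=proj('scene',P)[0]; print(k,p,(p-[250,130])*2.667, proj('top',P)[0]); 
    cv2.circle(B,tuple(((p-[280,150])*6).round().astype(int).tolist()),4,(255,0,255),1)
for (x,y) in ((34.5,80),(34.5,-80),(-34.5,-80),(-34.5,80),(0,0)):
    c,s=np.cos(1.532),np.sin(1.532); p=proj('scene',[.511+(c*x-s*y)/1e3,-.1435+(s*x+c*y)/1e3,.047])[0]
    cv2.circle(B,tuple(((p-[280,150])*6).round().astype(int).tolist()),4,(0,255,0),1)
cv2.imwrite('pics/m4.png',B)
E
```

```text
[[-0.  0.  1.]
 [ 0.  1. -0.]
 [-1.  0. -0.]]
screwtip [329.2 201.6] [211.3 190.9] [313.8 152.8]
handle_end [380.7 232.5] [348.7 273.3] [368.4 154.4]
jawtip-z [300.3 191.3] [134.1 163.4] [279.4 155.9]
jawtip+z [303.2 189.7] [141.9 159.3] [279.5 152. ]
jaw top outer [301.6 167.3] [137.5  99.4] [278.2 144.8]
tail3 [381.4 214.7] [350.3 225.9] [372.9 150.5]
tail20 [385.6 211.7] [361.6 217.9] [372.5 144.7]
```

View pics/m4.png

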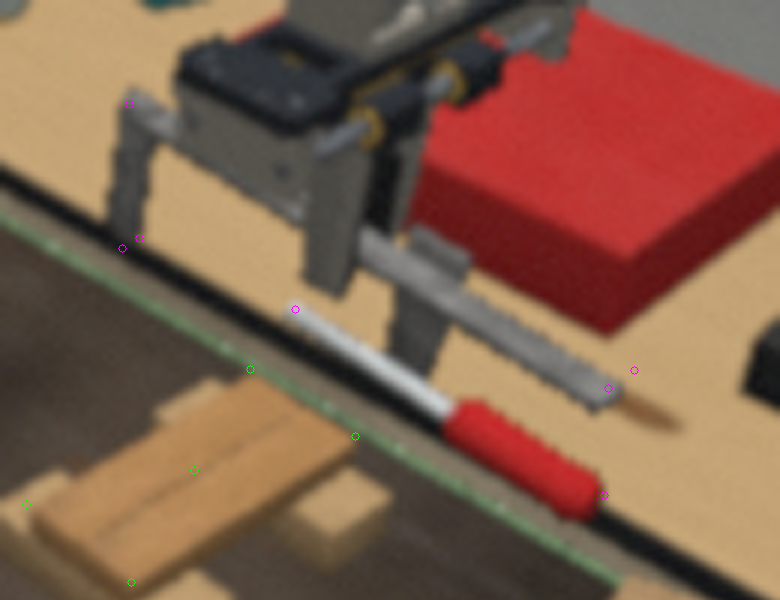

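```bash
python3 - <<'E'
from h import *
np.set_printoptions(precision=4,suppress=True)
W=[atz('scene',np.array(p)/6+[280,150],.047) for p in((38,518),(258,377),(355,443),(135,590))]
print(np.array(W),np.mean(W,0), W[0]-W[1],W[3]-W[2])
V=[atz('top',(266+u/8,136+v/8),.047) for u,v in((140,48),(305,51),(303,430),(136,428))]; print(np.mean(V,0))
# joint-based from original scene crop
print(atz('scene',(275+(602-400)/5.333,205+131/5.333),.047))
E
```

```text
[[ 0.4295 -0.1164  0.047 ]
 [ 0.5905 -0.1189  0.047 ]
 [ 0.5852 -0.1841  0.047 ]
 [ 0.4272 -0.1794  0.047 ]] [ 0.5081 -0.1497  0.047 ] [-0.161   0.0025  0.    ] [-0.158   0.0047  0.    ]
[ 0.5111 -0.1425  0.047 ]
[ 0.5077 -0.1483  0.047 ]
```

```bash
python3 - <<'E'
from h import *
g=np.array([.5095,-.146,.0375]); R=Rc(1.532,False); bar=g-R@np.array([.052,.0655,0])
go(bar-.171*R[:,0]+[0,0,.045],tool(R))
E
```

```text
q [-0.391  0.25   1.807  0.     1.086 -0.354] tcp [ 0.5088 -0.208   0.3925] t 6.5667
row [-0.0025, -0.0045, -0.116] [-0.0007, -0.0011, -0.0011]
```

Call:
apply_moves(rows=[[-0.001,-0.002,-0.03,0,0,0],[-0.002,-0.004,-0.06,-0.001,-0.001,-0.001],[-0.0025,-0.0045,-0.09,-0.001,-0.001,-0.001],[-0.0025,-0.0045,-0.116,-0.001,-0.001,-0.001],[-0.0025,-0.0045,-0.116,-0.001,-0.001,-0.001],[-0.0025,-0.0045,-0.116,-0.001,-0.001,-0.001],[-0.0025,-0.0045,-0.116,-0.001,-0.001,-0.001]])

```text
time_s: 7.15
eef_pos: [0.5075, -0.212, 0.3067]
tool_rot: [3.14, 0.002, 1.532]
ft_force: [0.5, -0.2, -3.9]
finger_gap: 0.0175
```

```bash
cat > ov.py <<'E'
from h import *
import sys
np.set_printoptions(precision=4,suppress=True)
n=sys.argv[1]
o=robot.observe(); print(o['eef_pos'],o['tool_rot'],o['ft_force'],o['time_s'])
im=snap('scene','s%s.png'%n); t=snap('top','t%s.png'%n)
S=cv2.resize(im[190:265,278:378],(800,600),interpolation=cv2.INTER_CUBIC)[:,:]
Tp=cv2.resize(t[130:205,260:310],(400,600),interpolation=cv2.INTER_CUBIC)
cv2.imwrite('pics/m%s.png'%n,np.hstack([cv2.resize(S,(533,400)),cv2.resize(Tp,(267,400))]))
T=Ro.from_euler('xyz',o['tool_rot']).as_matrix(); C=np.stack([T[:,2],np.cross(T[:,1],T[:,2]),T[:,1]],1); bar=o['eef_pos']+.171*T[:,2]
f=5.333
for k,q in {'screwtip':(24.5,26,12),'handle_end':(24.5,-133,12),'jawtip_in-z':(42,115,6),'jawtip_out-z':(42,133,6),'jawtip_out+z':(42,133,18)}.items():
    P=bar+C@((np.array(q)-[-27.5,5,11.5])/1e3); print(k,P,(proj('scene',P)[0]-[278,190])*f,(proj('top',P)[0]-[260,130])*f+[533,0])
for q in((34.5,80),(34.5,-80),(-34.5,-80),(-34.5,80),(34.5,0),(-34.5,0)):
    c,s=np.cos(1.532),np.sin(1.532); P=[.5095+(c*q[0]-s*q[1])/1e3,-.146+(s*q[0]+c*q[1])/1e3,.047]; print(q,(proj('scene',P)[0]-[278,190])*f,(proj('top',P)[0]-[260,130])*f+[533,0])
E
python3 ov.py 5
```

```text
[ 0.5075 -0.212   0.3067] [3.1401 0.0018 1.5317] [ 0.4604 -0.2198 -3.8525] 7.15
screwtip [ 0.5091 -0.1914  0.0837] [258.5795 197.6059] [802.9833 172.5706]
handle_end [ 0.5029 -0.3503  0.084 ] [517.2952 367.8558] [1072.6771  180.2473]
jawtip_in-z [ 0.5066 -0.1023  0.066 ] [124.0026 144.8885] [648.7173 187.3336]
jawtip_out-z [ 0.5073 -0.0843  0.066 ] [100.6169 129.1435] [618.406  186.5148]
jawtip_out+z [ 0.5193 -0.0848  0.066 ] [115.6339 120.4669] [618.6376 167.2777]
(34.5, 80) [ 35.2919 238.3622] [660.4239 318.7553]
(34.5, -80) [234.4593 118.1421] [661.9035  66.0246]
(-34.5, -80) [328.5968 177.7488] [773.9936  69.1976]
(-34.5, 80) [129.0165 308.136 ] [776.4111 321.8713]
(34.5, 0) [138.7841 175.9228] [661.2119 190.196 ]
(-34.5, 0) [232.8994 240.3138] [775.243  193.3444]
```

View pics/m5.png

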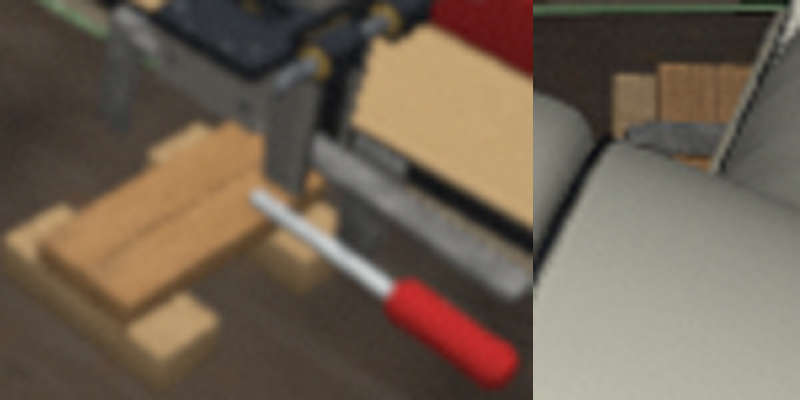

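```bash
python3 - <<'E'
from h import *
np.set_printoptions(precision=2,suppress=True)
o=robot.observe(); T=Ro.from_euler('xyz',o['tool_rot']).as_matrix(); C=np.stack([T[:,2],np.cross(T[:,1],T[:,2]),T[:,1]],1); bar=o['eef_pos']+.171*T[:,2]
W=lambda q: bar+C@((np.array(q)-[-27.5,5,11.5])/1e3)
s5=cv2.imread('pics/s5.png'); s0=cv2.imread('pics/scene0.png')
# handle axis
hsv=cv2.cvtColor(s5,cv2.COLOR_BGR2HSV); m=((hsv[...,0]<8)|(hsv[...,0]>172))&(hsv[...,1]>150)
m[:240,:]=m[:240,:]&False if False else m[:240,:]
n,l,st,ce=cv2.connectedComponentsWithStats(m.astype(np.uint8))
a=proj('scene',W((24.5,-65,12)))[0]; b=proj('scene',W((24.5,-133,12)))[0]
i=l[int(round((a+b)[1]/2)),int(round((a+b)[0]/2))]; ys,xs=np.nonzero(l==i); pts=np.stack([xs,ys],1).astype(float)
u,sv,vt=np.linalg.svd(pts-pts.mean(0),full_matrices=False); d=vt[0]*np.sign(vt[0,0]); 
print('red area',len(xs),'centre',pts.mean(0),'pred',(a+b)/2,'dir',np.degrees(np.arctan2(*d[::-1])),'pred',np.degrees(np.arctan2(*(b-a)[::-1])),'ext',((pts-pts.mean(0))@d).min(),((pts-pts.mean(0))@d).max(),'predlen',np.linalg.norm(b-a))
def draw(im,off,f,P,Q,col):
    p,q=[(((proj('scene',X)[0]-off)+.5)*f).round().astype(int).tolist() for X in(P,Q)]; cv2.line(im,p,q,col,1)
A=cv2.resize(s0[205:265,275:350],(500,400),interpolation=cv2.INTER_CUBIC); 
c,s=np.cos(1.532),np.sin(1.532); G=lambda x,y,z:[.511+(c*x-s*y)/1e3,-.1435+(s*x+c*y)/1e3,z]
for z,col in((.047,(0,255,0)),(.028,(255,255,0))):
    q=[(34.5,80),(34.5,-80),(-34.5,-80),(-34.5,80)]
    for i in range(4): draw(A,[275,205],6.667,G(*q[i],z),G(*q[(i+1)%4],z),col)
draw(A,[275,205],6.667,G(0,-80,.047),G(0,80,.047),(0,255,0))
B=cv2.resize(s5[185:245,285:330],(300,400),interpolation=cv2.INTER_CUBIC)
for zc in(6,18):
    for yc in (115,133): draw(B,[285,185],6.667,W((42,yc,zc)),W((-24,yc,zc)),(255,0,255))
    draw(B,[285,185],6.667,W((42,115,zc)),W((42,133,zc)),(255,0,255))
draw(B,[285,185],6.667,W((24.5,26,12)),W((24.5,-65,12)),(0,255,0))
cv2.imwrite('pics/m6.png',np.hstack([A,B]))
E
```

```text
red area 247 centre [362.58 252.39] pred [364.21 251.59] dir 35.65645166967797 pred 33.30646567759864 ext -13.487990430170019 13.484777539173283 predlen 26.259712409037267
```

View pics/m6.png

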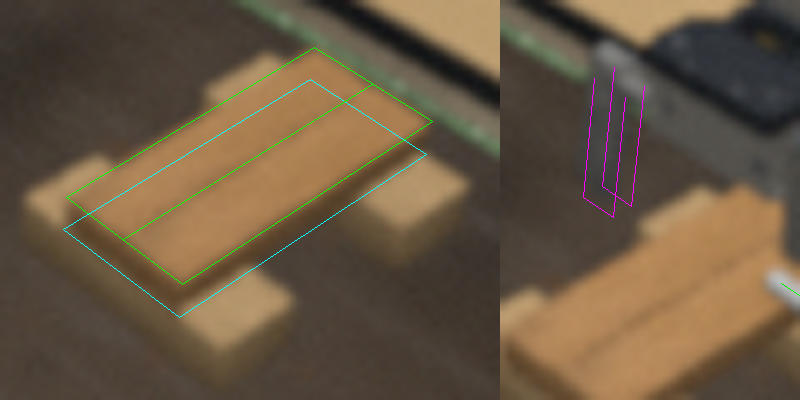

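```bash
cat > tilt.py <<'E'
from h import *
from scipy.optimize import least_squares
np.set_printoptions(precision=2,suppress=True)
# synthetic handle silhouette: points of cylinder r 12.5, y -133..-65 -> hull mask centroid/dir
def sil(n,W):
    a=np.linspace(0,2*np.pi,40); P=[W((24.5+12.5*np.cos(t),y,12+12.5*np.sin(t))) for t in a for y in(-133,-65)]
    return moments((cv2.convexHull(proj(n,P).astype(np.float32))))
def moments(h):
    M=cv2.moments(h); return np.array([M['m10']/M['m00'],M['m01']/M['m00'],np.degrees(.5*np.arctan2(2*M['mu11'],M['mu20']-M['mu02']))])
def run(f,pos,rot,n='scene'):
    im=cv2.imread('pics/'+f); hsv=cv2.cvtColor(im,cv2.COLOR_BGR2HSV)
    m=(((hsv[...,0]<8)|(hsv[...,0]>172))&(hsv[...,1]>130)).astype(np.uint8)
    T=Ro.from_euler('xyz',rot).as_matrix(); C=np.stack([T[:,2],np.cross(T[:,1],T[:,2]),T[:,1]],1); bar=np.array(pos)+.171*T[:,2]
    def Wf(th,dx,dy):
        R=C@Ro.from_euler('z',th).as_matrix(); return lambda q: bar+R@((np.array(q)-[-27.5,5,11.5])/1e3+[dx,dy,0])
    s0=sil(n,Wf(0,0,0)); k,l,st,ce=cv2.connectedComponentsWithStats(m)
    i=min(range(1,k),key=lambda i:np.hypot(*(ce[i]-s0[:2]))+1e3*(st[i,4]<80)); mm=(l==i)
    M=cv2.moments(mm.astype(np.uint8),True); ob=np.array([M['m10']/M['m00'],M['m01']/M['m00'],np.degrees(.5*np.arctan2(2*M['mu11'],M['mu20']-M['mu02']))])
    r=least_squares(lambda p:np.append((sil(n,Wf(np.radians(p[0]),0,p[1]/1e3))-ob)[:2]*1,0.0),[0,0])
    print(f,st[i,4],'obs-pred',ob-s0,'tilt deg %.2f slide mm %.2f'%tuple(r.x))
if __name__=='__main__':
    run('s2.png',[.4959,.0126,.4073],[3.138,-.785,1.542])
    run('s3.png',[.5088,-.208,.3925],[-3.139,-.002,1.534])
    o=robot.observe(); run('s5.png',o['eef_pos'],o['tool_rot'])
    R=Rc(1.543); T=tool(R); run('scene0.png',np.array([.501,.204,.155])-.171*R[:,0],Ro.from_matrix(T).as_euler('xyz'))
E
python3 tilt.py
```

```text
s2.png 146 obs-pred [ 0.34 -0.94 -0.67] tilt deg 0.00 slide mm 0.00
s3.png 241 obs-pred [-2.18  0.85  1.83] tilt deg 0.00 slide mm 0.00
s5.png 265 obs-pred [-1.87  0.61  1.5 ] tilt deg 0.00 slide mm 0.00
scene0.png 385 obs-pred [ 11.9  99.1 -47.4] tilt deg 0.00 slide mm 0.00
```

```bash
sed -i "s/,\[0,0\])/,[.5,.5],diff_step=.2)/; s/Ro.from_euler('z',th)/Ro.from_euler('z',th)/; /scene0.png/d" tilt.py; python3 tilt.py
```

```text
s2.png 146 obs-pred [ 0.34 -0.94 -0.67] tilt deg -2.27 slide mm 3.78
s3.png 241 obs-pred [-2.18  0.85  1.83] tilt deg 3.41 slide mm 1.62
s5.png 265 obs-pred [-1.87  0.61  1.5 ] tilt deg 3.20 slide mm 1.43
```

```bash
cat > tgt.py <<'E'
from h import *
import sys
g=np.array([.511,-.144,.0375]); R=Rc(1.532,False); gr=g-R@np.array([.0509,.0673,0])
th=np.radians(float(sys.argv[2])); Rt=R@Ro.from_euler('z',-th).as_matrix()
go(gr-.171*Rt[:,0]+[0,0,float(sys.argv[1])],tool(Rt))
E
python3 tgt.py .045 3.2
```

```text
q [-0.398  0.353  1.882 -0.002  0.904 -0.358] tcp [ 0.5076 -0.212   0.3072] t 7.25
row [0.0016, 0.0137, -0.0041] [-0.0339, 0.003, 0.0001]
```

Call:
apply_moves(rows=[[0.001,0.005,-0.001,-0.012,0.001,0],[0.001,0.01,-0.002,-0.024,0.002,0],[0.0016,0.0137,-0.004,-0.034,0.003,0],[0.0016,0.0137,-0.004,-0.034,0.003,0],[0.0016,0.0137,-0.004,-0.034,0.003,0],[0.0016,0.0137,-0.004,-0.034,0.003,0]])

```text
time_s: 7.75
eef_pos: [0.5083, -0.2016, 0.3031]
tool_rot: [-3.14, 0.055, 1.532]
ft_force: [0.3, 0.0, -3.5]
finger_gap: 0.0175
```

```bash
python3 - <<'E'
from tilt import *
o=robot.observe(); snap('scene','s7.png'); snap('top','t7.png'); run('s7.png',o['eef_pos'],o['tool_rot'])
R=Rc(1.532,False)
# assumed level pose prediction
T=tool(R); g=np.array([.511,-.144,.0375]); bar=g-R@np.array([.052,.0655,0])+[0,0,.045]
run('s7.png',bar-.171*R[:,0],Ro.from_matrix(T).as_euler('xyz'))
s7=cv2.imread('pics/s7.png'); f=7.5; off=np.array([285,180])
B=cv2.resize(s7[180:260,285:391],(795,600),interpolation=cv2.INTER_CUBIC)
W=lambda q: bar+R@((np.array(q)-[-27.5,5,11.5])/1e3)
def line(a,b,c): 
    p,q=[((proj('scene',W(x))[0]-off+.5)*f).round().astype(int).tolist() for x in(a,b)]; cv2.line(B,p,q,c,1)
for z in(6,18):
    for a,b in(((42,115,z),(42,133,z)),((42,133,z),(-24,133,z)),((42,115,z),(0,115,z))): line(a,b,(255,0,255))
line((24.5,26,12),(24.5,-133,12),(0,255,0))
for z in(3,20): line((-31,-20,z),(-31,-127,z),(255,255,0))
line((-31,-127,3),(-31,-127,20),(255,255,0)); line((-24,-127,3),(-24,-20,3),(255,255,0))
cv2.imwrite('pics/m7.png',B)
E
python3 tgt.py 0 3.2
```

```text
s7.png 263 obs-pred [-1.58  0.75  2.56] tilt deg 2.95 slide mm 1.08
s7.png 263 obs-pred [-0.12  0.77  0.26] tilt deg 1.42 slide mm -1.57
q [-0.364  0.351  1.897 -0.069  0.879 -0.282] tcp [ 0.5082 -0.2017  0.3029] t 7.85
row [0.0007, -0.0, -0.0584] [-0.0006, -0.0012, 0.0003]
```

View pics/m7.png

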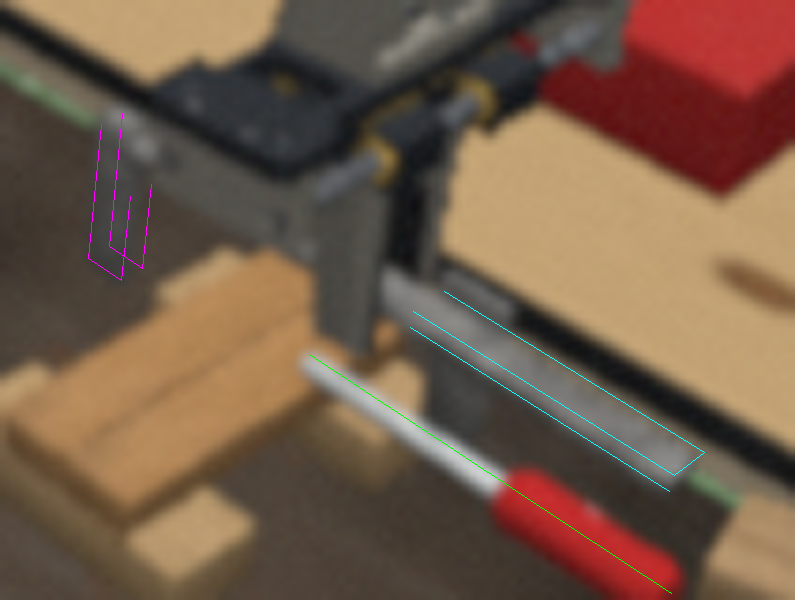

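The view confirms the clamp is now level: the bar and screw run parallel to the predicted outline. It sits about 0.7 px low as a whole, and the panel showed the same offset, so the two agree. I lower it now.

Call:
apply_moves(rows=[[0,0,-0.012,0,0,0],[0,0,-0.02,0,0,0],[0,0,-0.028,0,0,0],[0.0007,0,-0.033,-0.001,-0.001,0],[0.0007,0,-0.033,-0.001,-0.001,0]])

```text
time_s: 8.27
eef_pos: [0.5083, -0.2014, 0.2766]
tool_rot: [-3.139, 0.056, 1.532]
ft_force: [-0.9, -0.2, -3.6]
finger_gap: 0.0172
```

Call:
apply_moves(rows=[[0,0,-0.007,0,0,0],[0,0,-0.013,0,0,0],[0,0,-0.019,0,0,0],[0,0,-0.023,0,0,0],[0,0,-0.023,0,0,0],[0,0,-0.023,0,0,0],[0,0,-0.023,0,0,0]])

```text
time_s: 8.85
eef_pos: [0.5088, -0.2016, 0.2608]
tool_rot: [-3.141, 0.057, 1.532]
ft_force: [-1.5, 0.4, -3.2]
finger_gap: 0.0177
```

```bash
python3 tgt.py 0 3.2; python3 - <<'E'
from tilt import *
o=robot.observe(); print(o['ft_force'],o['torque'],o['finger_gap'],np.abs(o['qd']).max())
im=snap('scene','s8.png'); snap('top','t8.png')
R=Rc(1.532,False); T=tool(R); g=np.array([.511,-.144,.0375]); bar=g-R@np.array([.052,.0655,0])
run('s8.png',bar-.171*R[:,0],Ro.from_matrix(T).as_euler('xyz'))
# has the panel moved? compare left part of panel & bearers with first picture
a=cv2.cvtColor(cv2.imread('pics/scene0.png'),cv2.COLOR_BGR2GRAY)[218:252,277:305].astype(np.float32); b=cv2.cvtColor(im,cv2.COLOR_BGR2GRAY)[218:252,277:305].astype(np.float32)
print('scene shift px',cv2.phaseCorrelate(a,b,cv2.createHanningWindow(a.shape[::-1],cv2.CV_32F)))
# light screw pixels: tip position
P=bar+R@((np.array((24.5,26,12))-[-27.5,5,11.5])/1e3); print('pred tip',proj('scene',P)[0])
hs=cv2.cvtColor(im,cv2.COLOR_BGR2HSV); m=((hs[...,2]>150)&(hs[...,1]<45)); ys,xs=np.nonzero(m[205:250,300:360]); 
print('screw px', sorted(zip((xs+300).tolist(),(ys+205).tolist()))[:6])
E
```

```text
q [-0.363  0.413  1.923 -0.076  0.79  -0.271] tcp [ 0.5088 -0.2016  0.2608] t 8.85
row [-0.0, -0.0002, -0.0023] [0.0006, -0.0003, 0.0002]
[-1.48  0.36 -3.2 ] [0.03 0.02 0.01] 0.017735194437950404 0.003920797549580614
s8.png 253 obs-pred [ 0.36 -0.19 -0.32] tilt deg -0.77 slide mm -0.15
scene shift px ((-0.05553908751971193, -0.166345358975569), 0.9375504458392108)
pred tip [323.85 238.69]
screw px [(324, 239), (325, 239), (325, 240), (326, 239), (326, 240), (326, 241)]
```

Call:
apply_moves(rows=[[0,0,-0.002,0,0,0],[0,0,-0.002,0,0,0],[0,0,-0.002,0,0,0],[0,0,-0.002,0,0,0],[0,0,-0.002,0,0,0],[0,0,-0.002,0,0,0]])

```text
time_s: 9.45
eef_pos: [0.5087, -0.2015, 0.2592]
tool_rot: [-3.141, 0.057, 1.532]
ft_force: [-0.4, -0.2, -3.0]
finger_gap: 0.0176
```

```bash
python3 tgt.py 0 3.2; python3 - <<'E'
from tilt import *
o=robot.observe(); print(o['ft_force'],o['torque'],o['finger_gap'])
im=snap('scene','s9.png'); t=snap('top','t9.png')
R=Rc(1.532,False); g=np.array([.511,-.144,.0375]); bar=g-R@np.array([.052,.0655,0])
run('s9.png',bar-.171*R[:,0],Ro.from_matrix(tool(R)).as_euler('xyz'))
for f,a,sl in(('scene0.png',im,np.s_[218:252,277:305]),):
    A=cv2.cvtColor(cv2.imread('pics/'+f),cv2.COLOR_BGR2GRAY)[sl].astype(np.float32); B=cv2.cvtColor(a,cv2.COLOR_BGR2GRAY)[sl].astype(np.float32)
    print(cv2.phaseCorrelate(A,B,cv2.createHanningWindow(A.shape[::-1],cv2.CV_32F)))
E
```

```text
q [-0.363  0.415  1.924 -0.076  0.787 -0.271] tcp [ 0.5087 -0.2015  0.2592] t 9.45
row [0.0001, -0.0002, -0.0001] [0.0006, -0.0004, 0.0002]
[-0.42 -0.24 -2.96] [ 0.04  0.05 -0.01] 0.017625779888020575
s9.png 251 obs-pred [ 0.13  0.14 -0.29] tilt deg 0.09 slide mm -0.55
((0.05602660104253232, 0.17737448320710314), 0.87686106717145)
```

```bash
python3 -c "
from station import robot
print(robot.close_job())"
```

```text
the job is handed in; nothing more can be done
None
```

The clamp is in place across the middle of the joint and held by the gripper alone, and I have handed the job in after about 9.5 s of robot time. I gripped the bar at 42 N, slid the clamp 45 mm up the slope and drew it off square to the slope. Then I levelled it and lowered it over the panel, with the fixed jaw on the rack side and the handle on the far side.

**Tilt in the grip:** close views showed the clamp hanging about 3° handle-down between the fingers. I turned the tool about 3.2° to bring the bar level.

**Last checks:**
- **Position:** the tool was within 0.2 mm of its computed target. In the scene picture the handle was about 0.2 px (around 0.5 mm) from where it should be, with about 0.1° of tilt left.
- **Contact:** the wrist force was 3.0 N downwards, about the clamp's own weight, with no sign of contact. The moment was at most 0.05 N·m.
- **Strips and bearers:** the visible near end of the panel shifted less than 0.2 px from the first picture.

**What disagreed or went unchecked:**
- **Panel position:** my first readings from the two cameras differed by about 6 mm across the joint. The scene reading had probably taken lower edges of the strips for upper ones. I used the top camera's value, which fitted the scene picture to about 1 px, leaving an estimated error of up to about 4 mm against the 10 mm gap at each jaw.
- **Fixed jaw:** it was only faintly visible, so its gap follows from the rest of the clamp and was not seen directly.
- **Final pose:** this was checked by image code only, because I had used all 12 picture views.

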